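Close the bearing pot with the matching beaker, rim on rim

TASK

A clean bearing lies in the open steel pot on the adjustable stand. Take the beaker that is as wide as the pot out of its leaning cradle and close the pot with it against dust: mouth down, rim squarely on rim, lowered gently until it rests on the pot before you let go. The height of the stand differs each time. Leave the narrower beaker in its cradle and the other things alone.

Things in the scene. Friction and masses are not known exactly. Their poses are not given: they have to be found in the camera images.
- wide_beaker_center (a point): Plain steel beaker, 64 mm outside diameter, 100 mm long, straight sides, 4.5 mm wall, about 0.25 kg; it fits the pot. It leans mouth down in its cradle, closed base up and to the robot's right, axis about 36 degrees from vertical. Point on its axis half-way along (50 mm from the mouth and from the base); z points from mouth to closed base
- wide_beaker_rim (a point): centre of the mouth of the wide beaker, in the plane of its rim; axes as wide_beaker_center
- narrow_beaker_center (a point): similar steel beaker, 52 mm outside diameter, 100 mm long, leaning in the same way in a cradle of its own; it does not fit the pot. Point on its axis half-way along; z points from the mouth to the base
- cradle_wide: fixed cradle of the wide beaker: foot plate 110 x 90 mm, a leaning ledge on which the mouth rests and two leaning rods; 73 mm high with the rods on the right, under the beaker. Origin: centre of its underside on the bench; x points horizontally the way the leaning beaker's mouth looks, which is to the robot's left (+y), up to about 25 degrees either way
- cradle_narrow: the like cradle of the narrow beaker; foot plate, ledge and rods alike. The two cradles and the pot stand change places
- pot_stand: the pot on its adjustable stand: round grey foot 92 mm across standing on the bench, sleeve, clamped post, and bolted on it a steel pot, mouth up, 64 mm outside diameter, 4.5 mm wall, 50 mm deep. The height of its flat rim is set differently each time, 97 to 127 mm above the bench, and is not reported: find it by touch or sight. Origin: centre of the foot's underside; the pot's axis rises from it
- mug: bystander: green and white mug, 86 x 117 x 88 mm, origin at the centre of its underside
- oil_bottle: bystander: tan and black oil bottle with a nozzle, 76 mm diameter, 202 mm high, origin at the centre of its underside
- driver: bystander: screwdriver with orange handle, 210 mm long, lying on the bench, origin at the centre of its underside
- wide_beaker: the wide beaker itself; origin at the centre of its mouth, z from the mouth to the closed base. Its half next to the base is free to grip from the base end; the two rods of the cradle lie under the half next to the mouth. It is drawn out along its axis
Mind the look-alikes: they are no part of the job. What is shaped like the pot_stand but orange is not meant.

How it is judged:
By the outcome, as a careful person would: the job done as asked, in the order asked, and still so for the second after the job is handed in, with the robot touching nothing.
It also fails if it takes over 45 s, if anything falls off the work surface, if the arm or the gripper's body presses on something with over 40 N, if the wrist force passes 120 N, or if a joint passes its speed limit or range.

ROBOT

A 6-joint arm with a two-finger parallel gripper is mounted at the origin on a cart in front of the work surface, level with it; the furniture and walls round the work are solid. World frame = base frame: x ahead of the robot, y to its left, z up, the work surface at z = 0. Lengths are in m, angles in rad, forces in N, time in s.
With the tool pointing down it reaches from about 0.35 to 0.875 m from the base axis. Payload 4.2 kg.
Tool frame: the origin (TCP) lies at the very end of the fingers, on their centre line; the grasp point (between the pads) lies 19 mm behind it; z points along the fingers, y is the line along which they close (so a half turn about z gives the same grasp; the last joint's range is limited). The gripper opens to 87 mm and grips with 3 to 60 N. Pads are 19 mm wide; open, the fingers measure 117 mm over their backs; the gripper's body (75 mm by 190 mm) begins 51 mm behind the grasp point.
Start: joints at [-0.969, 0.385, 0.008, 0, -1.194, -0.259], TCP at [0.21, -0.589, 0.2] pointing down, gripper open.
Joint ranges: [-3.14, 3.14], [-1.21, 2.06], [-1.07, 1.41], [-3.16, 2.05], [-2.99, -0.16], [-3.1, 3.1]. Speed limits (rad/s): [2.79, 2.79, 3.14, 3.14, 3.14, 3.14].

INTERFACE

Orientations are given as a rotation vector (axis times angle).
In Python, from plant import * gives the robot as it stands.
- The arm moves only by the tool play_rows, never from a script. Its argument "commands" is text: rows parted by semicolons, each of 7 numbers parted by spaces: the closure, from -1 (fully open) to 1 (shut), so that 0 is half open, then the shift along the tool's x, y, z in cm, then the turn, a rotation vector about the tool's x, y, z in degrees. A call has 1 to 10 rows; each row is the pose to reach, as a shift and turn from the pose commanded when the call began, along the tool's axes at that moment; what a row does not reach only later rows make up. A row lasts 1/12 s, in which the tool goes at most 41.7 mm and 7.16 degrees, less where a joint would pass 70% of its speed; a pose out of reach is approached as far as the arm can. A call with a gripper value outside its range is refused whole. The fingers move at their own pace and stop on an object; "squeeze" is the grip in N (left out, the last holds). Time passes only in rows, so rows that repeat a pose let the fingers close. It gives the time, the measured TCP pose, the force, the opening and the grip force at its end, in the units of the state.
- get_state(): the state, without advancing time (a new reading comes with each control period).
- read_camera(name): name is "scene" or "top" or "wrist"; returns a dict with "pixels" (480x640x3 uint8, red, green, blue), "range_z" (480x640 float32, m along the optical axis (not along the pixel's ray), 0 where there is no reading), "fx", "fy", "cx", "cy" (pixels), "cam_to_world" (4x4, takes a point from camera to world coordinates); the wrist camera has in their place "mount" (4x4, takes a point from camera to tool coordinates, whose origin is the TCP and whose axes are the flange's). Camera axes: x right, y up, looking along -z (the intrinsics and any distortion apply to the point x, -y, -z); pixel columns grow to the right and rows downward; lengths in m; the calibration is good to about 2 mm. A picture is of the moment at which its call begins: read the wrist's pose just before it.
- finish_job(): hands the job in; it is judged then, once.
The state is a dict: "t": time; "q": joint angles; "joint_vel": joint speeds; "joint_torque": joint torques, N m; "tool_pos": TCP position; "tool_rot": TCP orientation; "wrist_force": force on the tool from outside, world axes, zero at the start; "moment": the same for the moment, N m; "width": opening from 0.0 (shut) to 1.0 (fully open); "gripper_force": force on a finger pad.
Only numpy, scipy, OpenCV 4.12 (cv2) and the standard library are available. Lean on these libraries where they do the work, as an engineer would, in place of code of your own. Each camera call takes 0.05 s, during which the arm holds its last target. There are 200 camera calls.

## Working session

There is one attempt and no reset: what is moved stays moved. The work goes in short steps, Python scripts to look and compute and a tool call to move; the robot and the scene stay as the last step left them, time stands still between calls to the robot, and variables do not carry over. Pictures are saved under pics/ and viewed, at most 10 in all, crops included, and the job is handed in when it is done.

Besides the shell and the picture viewer there is one more tool, called as name(argument=value, ...) on one line, values as JSON. play_rows: Moves the arm, as the interface text tells. Its arguments: {"type":"object","properties":{"commands":{"type":"string"},"squeeze":{"type":"number"}},"required":["commands"]}

```bash
ls; mkdir -p pics
cat > h.py <<'E'
from plant import *
import numpy as np, cv2
from scipy.spatial.transform import Rotation as R
def T(s):
    M=np.eye(4);M[:3,:3]=R.from_rotvec(s["tool_rot"]).as_matrix();M[:3,3]=s["tool_pos"];return M
def look(n):
    s=get_state();c=read_camera(n)
    c["M"]=np.array(c["cam_to_world"]) if n!="wrist" else T(s)@np.array(c["mount"])
    z=c["range_z"];v,u=np.mgrid[0:480,0:640]
    P=np.stack([(u-c["cx"])/c["fx"]*z,-(v-c["cy"])/c["fy"]*z,-z],-1)
    c["W"]=P@c["M"][:3,:3].T+c["M"][:3,3]
    c["W"][z==0]=np.nan
    return c
def save(c,f): cv2.imwrite("pics/"+f,c["pixels"][:,:,::-1])
E
python3 - <<'E'
from h import *
s=get_state();print(s)
for n in["scene","top"]:
    c=look(n);save(c,n+".png");np.savez("/tmp/"+n,W=c["W"],p=c["pixels"]);print(n,[k for k in c],c["fx"],c["M"].round(3).tolist())
c=look("wrist");print(c["mount"])
E
```

```text
pics
{'t': 0.0, 'q': array([-9.69388272e-01,  3.85551750e-01,  6.62202579e-03, -5.06055165e-04,
       -1.19400076e+00, -2.58603419e-01]), 'joint_vel': array([ 0.00092644,  0.00081863,  0.00014032, -0.00059728,  0.00041885,
       -0.00033749]), 'joint_torque': array([ 1.97925088e-03, -3.90662992e+01,  1.87413222e+01,  4.22006473e+00,
        1.11295338e-02, -1.69465575e-04]), 'tool_pos': array([ 0.20987892, -0.58801056,  0.19906003]), 'tool_rot': array([ 0.53547544, -3.09515035, -0.00335465]), 'wrist_force': array([-0.60182618, -0.23593554, -0.02133472]), 'moment': array([ 0.00489457,  0.0043326 , -0.06531517]), 'gripper_force': 0.0, 'width': 1.0020243190241274}
scene ['pixels', 'range_z', 'fx', 'fy', 'cx', 'cy', 'cam_to_world', 'M', 'W'] 442.06928149961385 [[-0.567, 0.632, -0.527, -0.163], [-0.823, -0.423, 0.378, 0.581], [0.016, 0.649, 0.761, 1.112], [0.0, 0.0, 0.0, 1.0]]
top ['pixels', 'range_z', 'fx', 'fy', 'cx', 'cy', 'cam_to_world', 'M', 'W'] 449.05975620962073 [[-0.007, 0.997, -0.077, 0.466], [-1.0, -0.007, -0.002, 0.08], [-0.002, 0.077, 0.997, 1.302], [0.0, 0.0, 0.0, 1.0]]
[[ 7.01601224e-04  9.57879467e-01  2.87169695e-01  7.97247803e-02]
 [ 9.99999700e-01 -7.65887902e-04  1.11527372e-04  1.15672908e-03]
 [ 3.26769574e-04  2.87169531e-01 -9.57879718e-01 -1.84635376e-01]
 [ 0.00000000e+00  0.00000000e+00  0.00000000e+00  1.00000000e+00]]
```

View pics/scene.png

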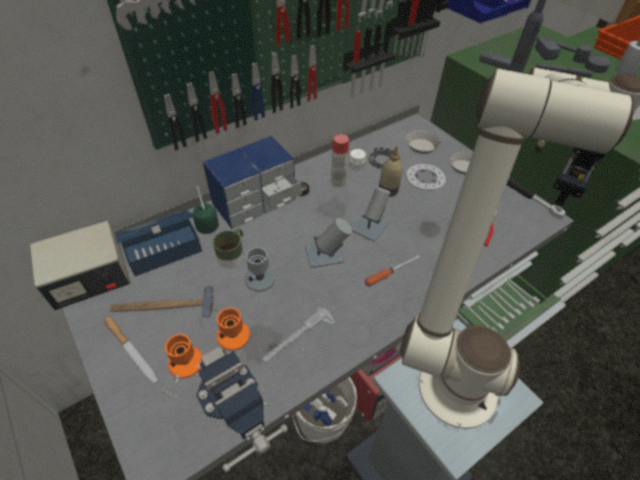

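View pics/top.png

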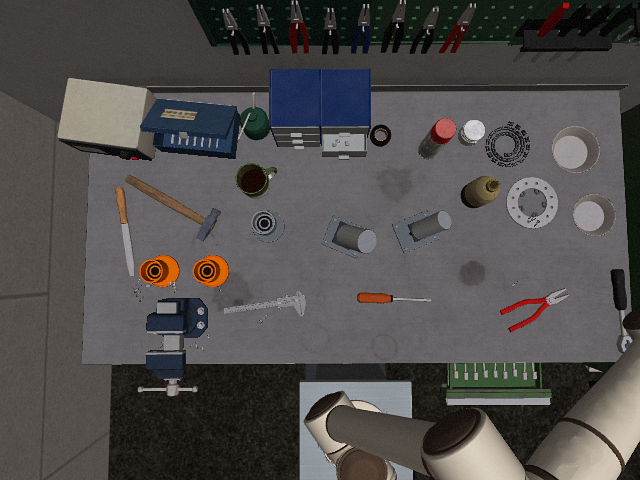

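The scene view has the pot at (258,265), the wide beaker at (332,238) and the narrow one at (376,205). In the top view they are at (264,223), (353,237) and (425,228), with the orange decoys lower left at (160,270) and (210,270). Next I'll get positions from range data.

```bash
cat > m.py <<'E'
from h import *
from scipy.optimize import least_squares
def cyl(P,c0,d0,r):
    # fit axis of a cylinder of radius r: point c, direction d
    def f(x):
        d=x[3:]/np.linalg.norm(x[3:]);v=P-x[:3]
        return np.r_[np.linalg.norm(np.cross(v,d),axis=1)-r, ]
    o=least_squares(f,np.r_[c0,d0],loss="soft_l1",f_scale=.002);d=o.x[3:]/np.linalg.norm(o.x[3:])
    return o.x[:3],d,np.sqrt(np.median(o.fun**2))
E
python3 - <<'E'
from m import *
A=[np.load(f"/tmp/{n}.npz")["W"].reshape(-1,3) for n in("top","scene")]
t=np.load("/tmp/top.npz")["W"]
print("centers",t[237,353],t[228,425],t[223,264],t[300,350])
for name,px,r in(("wide",(237,353),.032),("narrow",(228,425),.026)):
    g=t[px]
    P=[a[(np.abs(a[:,0]-g[0])<.09)&(np.abs(a[:,1]-g[1])<.09)&(a[:,2]>.025)&(a[:,2]<.2)] for a in A]
    for i,p in enumerate(P+[np.vstack(P)]):
        c,d,e=cyl(p,g-[0,0,.03],np.array([0,-.59,.81]),r)
        s=(p-c)@d;c=c+d*(np.percentile(s,99)-.05)
        print(name,i,len(p),"center",c.round(4),"dir",d.round(3),e.round(4),"tilt",np.degrees(np.arccos(d[2])).round(1),"az",np.degrees(np.arctan2(d[1],d[0])).round(1),"zmax",p[:,2].max().round(4),"len",np.ptp(s).round(3))
g=t[223,264]
for a in A:
    p=a[(np.hypot(a[:,0]-g[0],a[:,1]-g[1])<.06)&(a[:,2]>.085)&(a[:,2]<.15)]
    h=np.percentile(p[:,2],95);q=p[p[:,2]>h-.006];print("pot",len(p),h,p[:,2].max(),len(q),cv2.minEnclosingCircle((q[:,:2]*1000).astype(np.float32)),cv2.fitEllipse((q[:,:2]*1000).astype(np.float32)))
    print(np.histogram(p[:,2],bins=13,range=(.085,.15)))
E
```

```text
centers [0.55204049 0.00984591 0.12885244] [ 0.57701529 -0.18550222  0.1006622 ] [0.59465349 0.24862062 0.09011049] [0.37989723 0.01287766 0.00073587]
wide 0 944 center [ 0.551  -0.0027  0.0886] dir [-0.229 -0.558  0.798] 0.0016 tilt 37.1 az -112.3 zmax 0.1493 len 0.114
wide 1 826 center [ 0.5501 -0.0023  0.088 ] dir [-0.218 -0.556  0.802] 0.0019 tilt 36.6 az -111.4 zmax 0.1473 len 0.111
wide 2 1770 center [ 0.5505 -0.0025  0.0884] dir [-0.224 -0.557  0.8  ] 0.0017 tilt 36.9 az -111.9 zmax 0.1493 len 0.114
narrow 0 779 center [ 0.5873 -0.2063  0.0874] dir [ 0.223 -0.557  0.8  ] 0.0014 tilt 36.8 az -68.2 zmax 0.1447 len 0.13
narrow 1 558 center [ 0.5863 -0.2057  0.0869] dir [ 0.222 -0.532  0.817] 0.0019 tilt 35.2 az -67.3 zmax 0.1439 len 0.128
narrow 2 1337 center [ 0.5869 -0.2062  0.0874] dir [ 0.221 -0.548  0.806] 0.0016 tilt 36.3 az -68.0 zmax 0.1447 len 0.13
pot 430 0.11942447113092841 0.12230124840435352 112 ((594.3206787109375, 248.73118591308594), 31.780603408813477) ((594.3445434570312, 248.4727325439453), (58.826560974121094, 59.33092498779297), 111.4640884399414)
(array([209,  49,  10,  11,  25,  32,  79,  15,   0,   0,   0,   0,   0]), array([0.085, 0.09 , 0.095, 0.1  , 0.105, 0.11 , 0.115, 0.12 , 0.125,
       0.13 , 0.135, 0.14 , 0.145, 0.15 ]))
pot 428 0.11895371838959967 0.12231849595083444 112 ((591.2750244140625, 249.2794189453125), 33.5609130859375) ((591.1976318359375, 249.33119201660156), (58.848358154296875, 60.636680603027344), 63.58646774291992)
(array([105,  58,  42,  34,  50,  51,  79,   9,   0,   0,   0,   0,   0]), array([0.085, 0.09 , 0.095, 0.1  , 0.105, 0.11 , 0.115, 0.12 , 0.125,
       0.13 , 0.135, 0.14 , 0.145, 0.15 ]))
```

```bash
cat >> h.py <<'E'
def pose(p,d,yaz):
    # tool z along -d, y as near as can be to azimuth yaz
    z=-np.array(d)/np.linalg.norm(d);y=np.array([np.cos(np.radians(yaz)),np.sin(np.radians(yaz)),0]);y-=z*(y@z);y/=np.linalg.norm(y)
    M=np.eye(4);M[:3,:3]=np.stack([np.cross(y,z),y,z],1);M[:3,3]=p;return M
def rel(M,S=None):
    S=T(get_state()) if S is None else S
    D=np.linalg.inv(S)@M
    print("cm",(D[:3,3]*100).round(2),"deg",np.degrees(R.from_matrix(D[:3,:3]).as_rotvec()).round(2),"|deg|",np.degrees(R.from_matrix(D[:3,:3]).magnitude()).round(1))
C=np.array([.5505,-.0025,.0884]);d=np.array([-.224,-.557,.80]);d/=np.linalg.norm(d)
E
python3 -c "
from h import *
rel(pose(C+.25*d,d,158)); print(get_state()['q'])"
```

```text
cm [-41.81  32.5   -8.85] deg [-15.51 -34.58 -46.69] |deg| 60.1
[-9.69391983e-01  3.85357246e-01  6.91849809e-03 -3.45007598e-04
 -1.19402740e+00 -2.58587140e-01]
```

play_rows(commands="-1 -20 16 -6 -8 -17 -23;-1 -20 16 -6 -8 -17 -23;-1 -20 16 -6 -8 -17 -23;-1 -20 16 -6 -8 -17 -23;-1 -20 16 -6 -8 -17 -23;-1 -41.8 32.5 -8.8 -15.5 -34.6 -46.7;-1 -41.8 32.5 -8.8 -15.5 -34.6 -46.7;-1 -41.8 32.5 -8.8 -15.5 -34.6 -46.7;-1 -41.8 32.5 -8.8 -15.5 -34.6 -46.7;-1 -41.8 32.5 -8.8 -15.5 -34.6 -46.7", squeeze=20)

```text
t: 0.98
tool_pos: [0.43, -0.2419, 0.2719]
tool_rot: [-1.436, 2.125, 0.482]
wrist_force: [1.3, -0.2, -0.4]
width: 0.998
gripper_force: 0.0
```

```bash
python3 -c "
from h import *
rel(pose(C+.25*d,d,158)); print(get_state())"
```

```text
cm [-10.34  -2.25   5.73] deg [0.06 0.16 0.05] |deg| 0.2
{'t': 0.9833, 'q': array([-0.63794502,  0.25751183,  0.06385636, -0.62199151, -1.56759962,
        0.31889617]), 'joint_vel': array([ 0.7981758 , -0.22169947, -0.13425342, -0.29392882,  0.25440733,
       -0.46966955]), 'joint_torque': array([ -4.37066451, -34.26006675,  19.56516623,   2.63786338,
        -0.8606375 ,   0.77373454]), 'tool_pos': array([ 0.42996152, -0.24189868,  0.27185372]), 'tool_rot': array([-1.43563709,  2.12501183,  0.48227272]), 'wrist_force': array([ 1.28461269, -0.22966081, -0.44523989]), 'moment': array([-1.23140295,  0.45552535, -0.09606184]), 'gripper_force': 0.0, 'width': 0.9977507313470517}
```

play_rows(commands="-1 -10 -2 5.5 0 0 0;-1 -10 -2 5.5 0 0 0;-1 -10 -2 5.5 0 0 0;-1 -10 -2 5.5 0 0 0;-1 -10 -2 5.5 0 0 0;-1 -10 -2 5.5 0 0 0;-1 -10 -2 5.5 0 0 0")

```text
t: 1.57
tool_pos: [0.4896, -0.1459, 0.2887]
tool_rot: [-1.436, 2.129, 0.478]
wrist_force: [-0.5, 0.5, -0.3]
width: 1.004
gripper_force: 0.0
```

Run:
```python
from m import *
rel(pose(C+.25*d,d,158)); s=get_state();print(s["q"],s["joint_vel"].round(3))
c=look("wrist");save(c,"w1.png")
a=c["W"].reshape(-1,3);a=a[~np.isnan(a[:,0])]
s=(a-C)@d;r=np.linalg.norm(np.cross(a-C,d),axis=1)
side=a[(s>0)&(s<.046)&(r<.040)&(r>.026)];cap=a[(s>.042)&(s<.06)&(r<.029)]
print(len(side),len(cap))
cc,dd,e=cyl(side,C,d,.032)
n=np.linalg.svd(cap-cap.mean(0))[2][2];n*=np.sign(n[2])
dd*=np.sign(dd[2]);print("side",dd,"cap",n,e,"capmean",cap.mean(0))
m=cap.mean(0)
print("base centre", cc+dd*((m-cc)@dd), "expected",C+.05*d)
```

```text
cm [-0.44 -0.3   0.37] deg [-0.05 -0.08 -0.02] |deg| 0.1
[-0.42564368  0.20183325  0.04214377 -0.64575272 -1.46803556  0.12888693] [-0.013  0.003  0.002 -0.003  0.002 -0.001]
398 2133
side [-0.21057471 -0.55942869  0.80168437] cap [-0.22299919 -0.54770249  0.80640768] 0.00031410959561724164 capmean [ 0.53978403 -0.02913824  0.12587608]
base centre [ 0.53899255 -0.02756052  0.12676914] expected [ 0.53930238 -0.03034408  0.1283915 ]
```

View pics/w1.png

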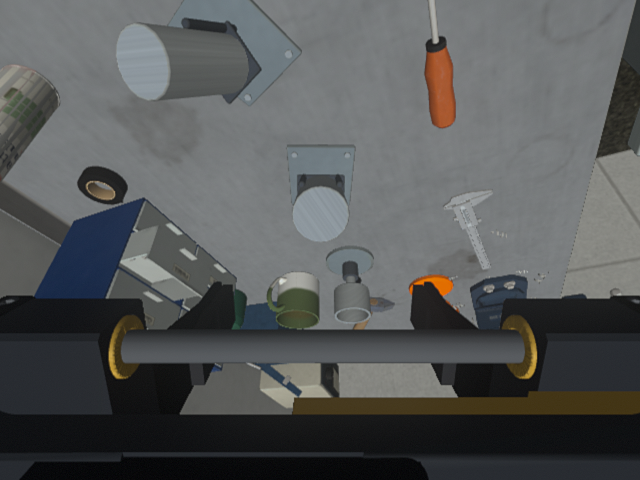

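The wrist view shows the wide beaker's base disc at (320,214), centred between the fingers. The narrow beaker is at upper left (190,60) and the pot at (351,300). Now I'll work out the approach.

```bash
cat >> h.py <<'E'
d=np.array([-.221,-.553,.803]);d/=np.linalg.norm(d);B=np.array([.5392,-.0288,.1272])
E
python3 -c "
from h import *
for k in (.03,-.047): rel(pose(B+k*d,d,158.2))"
```

```text
cm [-0.53 -0.21 17.56] deg [-0.14  0.25 -0.2 ] |deg| 0.4
cm [-0.5  -0.19 25.26] deg [-0.14  0.25 -0.2 ] |deg| 0.4
```

play_rows(commands="-1 -0.5 -0.2 4 0 0 0;-1 -0.5 -0.2 8 0 0 0;-1 -0.5 -0.2 11 0 0 0;-1 -0.5 -0.2 14 0 0 0;-1 -0.5 -0.2 16 0 0 0;-1 -0.5 -0.2 17 0 0 0;-1 -0.5 -0.2 17.5 0 0 0;-1 -0.5 -0.2 17.5 0 0 0;-1 -0.5 -0.2 17.5 0 0 0")

```text
t: 2.37
tool_pos: [0.5332, -0.0461, 0.1529]
tool_rot: [-1.436, 2.128, 0.475]
wrist_force: [0.5, -0.7, 0.2]
width: 1.0
gripper_force: 0.0
```

Run:
```python
from m import *
rel(pose(B-.047*d,d,158.2)); c=look("wrist");save(c,"w2.png")
a=c["W"].reshape(-1,3);a=a[~np.isnan(a[:,0])]
s=(a-B)@d;r=np.linalg.norm(np.cross(a-B,d),axis=1)
cap=a[(abs(s)<.01)&(r<.04)]
print(len(cap))
n=np.linalg.svd(cap-cap.mean(0),full_matrices=False)[2][2];n*=np.sign(n[2]);print(n)
t=(np.linalg.inv(T(get_state()))@np.c_[cap,np.ones(len(cap))].T)[:3].T
print("cap in tool: centre,r",cv2.minEnclosingCircle((t[:,:2]*1000).astype(np.float32)),"z",np.median(t[:,2]))
```

```text
cm [0.09 0.12 7.85] deg [-0.24  0.25 -0.08] |deg| 0.4
7360
[-0.23064013 -0.56087383  0.7951262 ]
cap in tool: centre,r ((0.5025195479393005, 2.3716578483581543), 31.849994659423828) z 0.03285086801189125
```

play_rows(commands="-1 0.05 0.2 2 0 0 0;-1 0.05 0.2 4 0 0 0;-1 0.05 0.2 5.5 0 0 0;-1 0.05 0.2 7 0 0 0;-1 0.05 0.2 7.8 0 0 0;-1 0.05 0.2 7.8 0 0 0;-1 0.05 0.2 7.8 0 0 0")

```text
t: 3.0
tool_pos: [0.5486, -0.0019, 0.0901]
tool_rot: [-1.437, 2.127, 0.476]
wrist_force: [0.3, -0.4, -0.0]
width: 0.999
gripper_force: 0.0
```

play_rows(commands="0.2 0 0 0 0 0 0;0.4 0 0 0 0 0 0;0.6 0 0 0 0 0 0;0.8 0 0 0 0 0 0;0.8 0 0 0 0 0 0;0.8 0 0 0 0 0 0;0.8 0 0 0 0 0 0;0.8 0 0 0 0 0 0", squeeze=25)

```text
t: 3.67
tool_pos: [0.5497, -0.002, 0.0903]
tool_rot: [-1.436, 2.126, 0.473]
wrist_force: [2.5, -2.9, 3.3]
width: 0.741
gripper_force: 25.0
```

play_rows(commands="0.8 0 0 -0.5 0 0 0;0.8 0 0 -1.5 0 0 0;0.8 0 0 -3 0 0 0;0.8 0 0 -5 0 0 0;0.8 0 0 -7.5 0 0 0;0.8 0 0 -10 0 0 0;0.8 0 0 -13 0 0 0;0.8 0 0 -16 0 0 0;0.8 0 0 -19 0 0 0;0.8 0 0 -19 0 0 0", squeeze=30)

```text
t: 4.5
tool_pos: [0.5047, -0.1101, 0.2448]
tool_rot: [-1.438, 2.128, 0.47]
wrist_force: [1.6, -0.4, -2.5]
width: 0.742
gripper_force: 30.0
```

Run:
```python
from h import *
s=get_state();print(s)
S=T(s)
# upright above pot; options of yaw
for yaz in (158,180,-160,-140): print(yaz);rel(pose([.593,.249,.36],[0,0,1],yaz))
# upright at a nearer middle point
rel(pose([.5,.0,.36],[0,0,1],170))
```

```text
{'t': 4.5, 'q': array([-0.35031861,  0.21716615, -0.04414683, -0.65953929, -1.33801135,
        0.13514819]), 'joint_vel': array([ 0.03512748,  0.03431941, -0.06993526, -0.07751807,  0.08049674,
        0.01201956]), 'joint_torque': array([ -0.39012255, -29.70493734,  18.30018461,   1.97966069,
        -0.78971788,  -0.03976735]), 'tool_pos': array([ 0.50471947, -0.11011632,  0.24477011]), 'tool_rot': array([-1.43841761,  2.12846301,  0.47006339]), 'wrist_force': array([ 1.61823747, -0.42235734, -2.46677704]), 'moment': array([-1.73482969,  0.60315872, -0.13698965]), 'gripper_force': 29.989118054509163, 'width': 0.7415218041402535}
158
cm [-36.27   5.21  12.57] deg [-0.29 36.63  0.1 ] |deg| 36.6
180
cm [-36.27   5.21  12.57] deg [ -7.31  36.12 -21.14] |deg| 42.5
-160
cm [-36.27   5.21  12.57] deg [-13.69  34.85 -40.44] |deg| 55.1
-140
cm [-36.27   5.21  12.57] deg [-20.05  32.78 -59.69] |deg| 71.0
cm [-14.94   4.5   -3.28] deg [ -4.12  36.47 -11.49] |deg| 38.5
```

play_rows(commands="0.8 -18 2.6 6.3 -3.7 18 -10.6;0.8 -18 2.6 6.3 -3.7 18 -10.6;0.8 -18 2.6 6.3 -3.7 18 -10.6;0.8 -18 2.6 6.3 -3.7 18 -10.6;0.8 -36.3 5.2 12.6 -7.3 36.1 -21.1;0.8 -36.3 5.2 12.6 -7.3 36.1 -21.1;0.8 -36.3 5.2 12.6 -7.3 36.1 -21.1;0.8 -36.3 5.2 12.6 -7.3 36.1 -21.1;0.8 -36.3 5.2 12.6 -7.3 36.1 -21.1;0.8 -36.3 5.2 12.6 -7.3 36.1 -21.1")

```text
t: 5.33
tool_pos: [0.5931, 0.2583, 0.3548]
tool_rot: [2.226, -2.212, -0.013]
wrist_force: [0.1, -1.1, -3.1]
width: 0.736
gripper_force: 30.0
```

play_rows(commands="0.8 0 0 0 0 0 0;0.8 0 0 0 0 0 0;0.8 0 0 0 0 0 0;0.8 0 0 0 0 0 0")

```text
t: 5.67
tool_pos: [0.5933, 0.2506, 0.3571]
tool_rot: [2.219, -2.222, -0.01]
wrist_force: [-0.4, -0.0, -3.6]
width: 0.738
gripper_force: 30.0
```

Run:
```python
from m import *
s=get_state();print(s["tool_pos"],s["q"],s["wrist_force"]);rel(pose([.593,.249,.30],[0,0,1],180))
c=look("wrist");save(c,"w3.png")
for n in("top","scene"):
    c=look(n);save(c,n+"2.png");np.savez("/tmp/"+n+"2",W=c["W"])
```

```text
[0.59327267 0.25063705 0.35709573] [ 0.64722306  0.36829295  0.36666074 -0.00613602 -1.57146784 -0.64851872] [-3.65849153e-01 -1.96051752e-03 -3.56170338e+00]
cm [ 0.18 -0.    5.71] deg [ 0.32  0.2  -0.07] |deg| 0.4
```

View pics/w3.png

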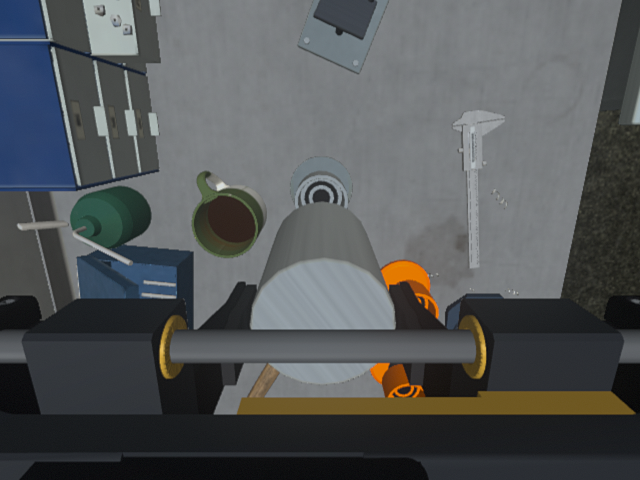

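View pics/scene2.png

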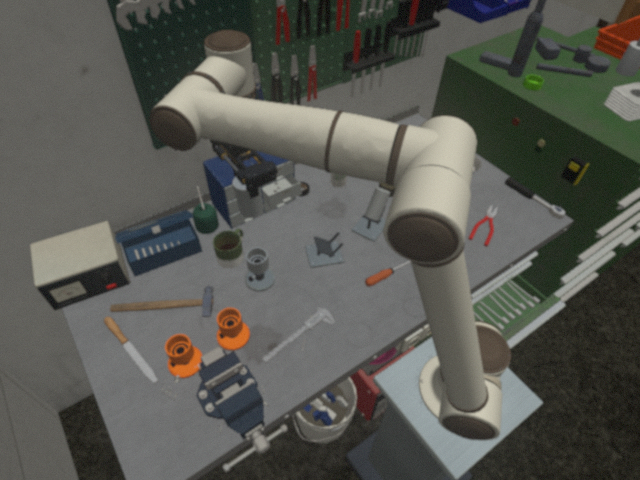

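The wrist view shows the beaker upright in the grip, with its base at (322,320). The pot's rim is half visible at (321,190), and the mug at (228,222) is clear. Next I'll measure the beaker and the pot in the same wrist image.

```bash
cat > rel.py <<'E'
from m import *
s=get_state();c=look("wrist");S=T(s);iS=np.linalg.inv(S)
a=c["W"].reshape(-1,3);a=a[~np.isnan(a[:,0])]
t=a@iS[:3,:3].T+iS[:3,3]
r=np.hypot(t[:,0],t[:,1])
# beaker in tool frame
b=t[(r<.045)&(r>.024)&(t[:,2]>-.035)&(t[:,2]<.05)&(t[:,0]>.008)&(abs(t[:,1])<.03)]
cc,dd,e=cyl(b,np.zeros(3)+1e-4,np.array([0,0,-1.]),.032);dd*=np.sign(-dd[2])
cap=t[(r<.028)&(t[:,2]<-.03)&(t[:,2]>-.07)];print("cap z",np.median(cap[:,2]),len(b),"zmax side",np.percentile(b[:,2],99.9),"mouth z t",t[(r<.04)&(t[:,2]<.08)][:,2].max())
n=np.linalg.svd(cap-cap.mean(0),full_matrices=False)[2][2];n*=np.sign(-n[2])
mouth=cc+dd*((0.053-cc[2])/dd[2]);mw=S[:3,:3]@mouth+S[:3,3];dw=S[:3,:3]@dd;nw=S[:3,:3]@n
print("axis world side",dw.round(4),"cap",nw.round(4),e);print("mouth w",mw.round(4))
capc=cv2.minEnclosingCircle((cap[:,:2]*1000).astype(np.float32));print("cap circle tool mm",capc)
# pot
g=np.array([.593,.249])
p=a[(np.hypot(*(a[:,:2]-g).T)<.045)&(a[:,2]>.09)&(a[:,2]<.135)]
print(len(p),np.histogram(p[:,2],bins=18,range=(.09,.135))[0])
h=np.median(p[p[:,2]>np.percentile(p[:,2],99)-.005][:,2]);q=p[abs(p[:,2]-h)<.004]
q=q[np.hypot(*(q[:,:2]-g).T)>.022]
from scipy.optimize import least_squares
o=least_squares(lambda x:np.hypot(q[:,0]-x[0],q[:,1]-x[1])-.0298,g,loss="soft_l1",f_scale=.001)
print("pot",h,len(q),o.x,np.abs(o.fun).mean(),"mouth-pot xy mm",((mw[:2]-o.x)*1000).round(1))
E
python3 rel.py
```

```text
cap z -0.04652907030333578 4414 zmax side 0.04987707035480154 mouth z t 0.052085875514432056
axis world side [-0.0062  0.0577  0.9983] cap [-0.0058  0.056   0.9984] 0.00013892873447497728
mouth w [0.5933 0.2467 0.3052]
cap circle tool mm ((0.001932032173499465, -0.004912998992949724), 27.99479866027832)
490 [ 15  12  15  19  13  12   7  12  12  16 224 133   0   0   0   0   0   0]
pot 0.1172488967724698 369 [0.59239616 0.24908632] 0.0011566264683511081 mouth-pot xy mm [ 0.9 -2.4]
```

```bash
cat >> rel.py <<'E'
bt=a[(a[:,2]<.02)&(a[:,0]>.35)&(a[:,0]<.7)&(a[:,1]>-.1)&(a[:,1]<.3)&(a[:,2]>-.02)][::20]
bn=np.linalg.svd(bt-bt.mean(0),full_matrices=False)[2][2];print("bench n",(bn*np.sign(bn[2])).round(4),"z",np.median(bt[:,2]))
def target(px,py,mz,ax=None):
    ax=(dw+nw)/2 if ax is None else ax; ax=ax/np.linalg.norm(ax)
    Q=R.from_rotvec(np.cross(ax,[0,0,1])).as_matrix()
    M=np.eye(4);M[:3,:3]=Q@S[:3,:3];M[:3,3]=np.array([px,py,mz])-M[:3,:3]@mouth
    rel(M,S)
for z in (.20,.14): target(o.x[0],o.x[1],z)
E
python3 rel.py|tail -3
```

```text
bench n [-1.3e-03  7.0e-04  1.0e+00] z 0.00013128894190816975
cm [ 0.14  0.03 10.52] deg [-0.39 -3.25 -0.01] |deg| 3.3
cm [1.700e-01 1.000e-02 1.652e+01] deg [-0.39 -3.25 -0.01] |deg| 3.3
```

play_rows(commands="0.8 0.15 0 3 -0.4 -3.2 0;0.8 0.15 0 6 -0.4 -3.2 0;0.8 0.15 0 9 -0.4 -3.2 0;0.8 0.15 0 11 -0.4 -3.2 0;0.8 0.15 0 13 -0.4 -3.2 0;0.8 0.15 0 14.5 -0.4 -3.2 0;0.8 0.15 0 14.5 -0.4 -3.2 0;0.8 0.15 0 14.5 -0.4 -3.2 0;0.8 0.15 0 14.5 -0.4 -3.2 0;0.8 0.15 0 14.5 -0.4 -3.2 0")

```text
t: 6.75
tool_pos: [0.5946, 0.2516, 0.2152]
tool_rot: [-2.193, 2.193, 0.076]
wrist_force: [-0.1, -0.2, -2.4]
width: 0.734
gripper_force: 30.0
```

```bash
python3 rel.py
python3 - <<'E'
from h import *
print(get_state()["wrist_force"])
from h import *
c=look("scene");x=c["pixels"];cv2.imwrite("pics/s3.png",cv2.resize(x[190:310,190:350,::-1],None,fx=4,fy=4,interpolation=2));c2=look("top");cv2.imwrite("pics/w4.png",look("wrist")["pixels"][:,:,::-1])
E
```

```text
cap z -0.046480756838955486 4416 zmax side 0.04988767251777447 mouth z t 0.0517691326386798
axis world side [-0.0026  0.0012  1.    ] cap [-2.4e-03  2.0e-04  1.0e+00] 0.00014067138796013066
mouth w [0.5938 0.2505 0.162 ]
cap circle tool mm ((-0.000705490994732827, 0.0010692584328353405), 27.99795913696289)
947 [ 31  25  39  35  36  32  41  41  34  45 345 243   0   0   0   0   0   0]
pot 0.11732298571954128 621 [0.59249841 0.24901333] 0.001142722633753166 mouth-pot xy mm [1.3 1.5]
bench n [-2.0e-04 -4.6e-03  1.0e+00] z 8.931089241417944e-05
cm [-0.08  0.15 -3.8 ] deg [-0.14 -0.04  0.01] |deg| 0.1
cm [0.29 0.11 2.19] deg [-0.14 -0.04  0.01] |deg| 0.1
[ 0.9719934  -0.0244136  -3.31882382]
```

View pics/s3.png

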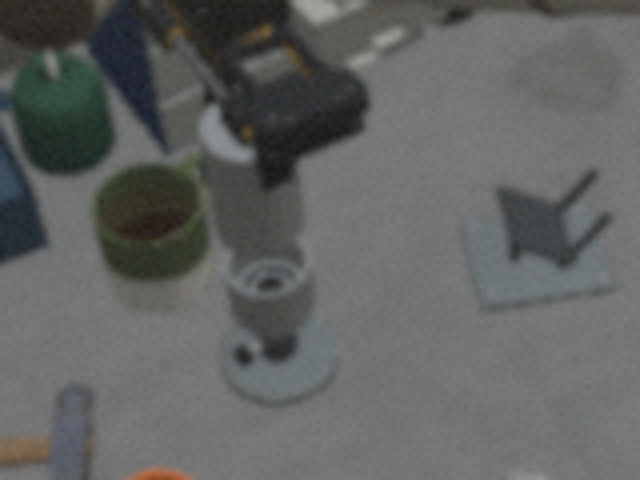

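View pics/w4.png

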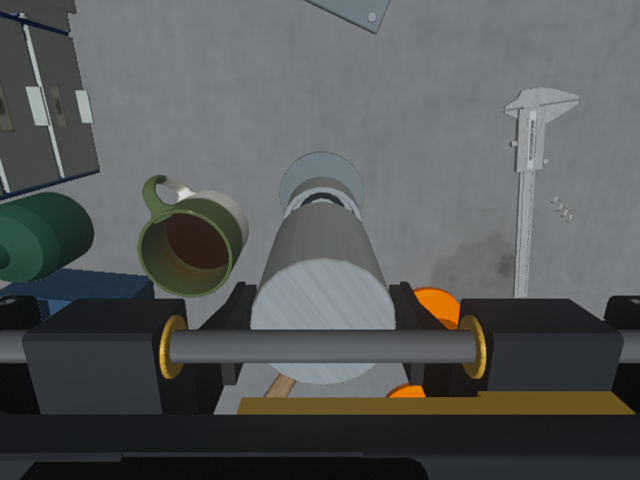

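The scene crop shows the beaker upright above the pot, with the pot rim at (270,265). The wrist view shows the pot rim centred behind the beaker at (322,195). One refinement: fit the pot's outer wall with the same method I used for the beaker.

```bash
cat >> rel.py <<'E'
w=a[(np.hypot(*(a[:,:2]-o.x).T)<.037)&(np.hypot(*(a[:,:2]-o.x).T)>.026)&(a[:,2]>.08)&(a[:,2]<h-.004)&(a[:,1]<o.x[1]-.005)]
f=least_squares(lambda x:np.hypot(w[:,0]-x[0],w[:,1]-x[1])-.032,o.x,loss="soft_l1",f_scale=.001)
q=q[abs(q[:,2]-h)<.0015]
k=least_squares(lambda x:np.hypot(q[:,0]-x[0],q[:,1]-x[1])-.02975,o.x)
print("wall",len(w),f.x,np.abs(f.fun).mean(),"rim",len(q),k.x,np.abs(k.fun).mean(),q[:,2].mean())
target(*((f.x+k.x)/2),h+.015)
E
python3 rel.py|tail -2
```

```text
wall 454 [0.59250121 0.24956435] 0.00014484711309414083 rim 542 [0.5925646  0.24923588] 0.0010894723669191047 0.11727931850270013
cm [0.28 0.03 2.86] deg [-0.05 -0.07  0.  ] |deg| 0.1
```

play_rows(commands="0.8 0.25 0.08 0.7 0 0 0;0.8 0.25 0.08 1.4 0 0 0;0.8 0.25 0.08 2.1 0 0 0;0.8 0.25 0.08 2.8 0 0 0;0.8 0.25 0.08 2.8 0 0 0;0.8 0.25 0.08 2.8 0 0 0;0.8 0.25 0.08 2.8 0 0 0")

```text
t: 7.58
tool_pos: [0.5929, 0.2506, 0.1851]
tool_rot: [-2.195, 2.195, 0.077]
wrist_force: [-0.2, -0.2, -2.5]
width: 0.736
gripper_force: 30.0
```

```bash
for i in 1 2 3; do python3 rel.py|egrep "mouth w|axis|wall|pot" ; python3 rel.py | tail -1; done; python3 -c "
from h import *
print(get_state()['tool_pos'],get_state()['wrist_force'])"
```

```text
axis world side [1.0e-04 2.9e-03 1.0e+00] cap [2.e-04 5.e-04 1.e+00] 0.0001376523596639212
mouth w [0.5919 0.2494 0.132 ]
pot 0.13371575369693764 67 [0.59184687 0.24696706] 0.0002639649218007542 mouth-pot xy mm [0.1 2.5]
wall 1051 [0.59234038 0.24995429] 0.0005755511507015756 rim 66 [0.59181583 0.24689614] 0.0002713344839114545 0.13374422537522357
cm [ 0.01  0.   -1.66] deg [-0.03 -0.13  0.  ] |deg| 0.1
axis world side [-7.0e-04  2.3e-03  1.0e+00] cap [-5.e-04  7.e-04  1.e+00] 0.0001429164292136645
mouth w [0.5921 0.2496 0.1324]
pot 0.1341377428651939 59 [0.59193263 0.24712292] 0.0002829354688911291 mouth-pot xy mm [0.1 2.4]
wall 1075 [0.59235633 0.24998018] 0.0006236930349682174 rim 56 [0.59192726 0.24705405] 0.00028989488981761446 0.1341255684041199
cm [ 0.01  0.   -1.66] deg [-0.03 -0.08  0.  ] |deg| 0.1
axis world side [-4.0e-04  2.4e-03  1.0e+00] cap [-3.e-04  6.e-04  1.e+00] 0.00013869668379578
mouth w [0.592  0.2495 0.1324]
pot 0.13395641717889717 55 [0.59184728 0.24703931] 0.0002951576254968241 mouth-pot xy mm [0.1 2.5]
wall 1070 [0.59235859 0.24995501] 0.0006105224662131965 rim 54 [0.59183556 0.24695746] 0.00029689815821537096 0.1340000224160146
cm [ 0.    0.   -1.67] deg [-0.04 -0.07  0.  ] |deg| 0.1
[0.59275662 0.25062676 0.18542742] [ 0.51791817 -0.55888806 -3.04313701]
```

```bash
sed -i 's/(a\[:,2\]<h-.004)/(a[:,2]<.113)/; s/^target(\*.*/print("mouth-wall mm",(mw[:2]-f.x)*1000);target(*f.x,.1173)/' rel.py; for i in 1 2; do python3 rel.py | tail -3; done
python3 - <<'E'
from h import *
# common depth-profile: world y front surface along x centre, beaker versus pot
c=look("wrist");a=c["W"].reshape(-1,3)
for lo in np.arange(.085,.165,.005):
    p=a[(abs(a[:,0]-.5923)<.006)&(a[:,2]>=lo)&(a[:,2]<lo+.005)&(abs(a[:,1]-.217)<.02)]
    if len(p):print(lo.round(3),len(p),p[:,1].min().round(4),np.median(p[:,1]).round(4))
E
```

```text
wall 605 [0.59247244 0.24960172] 0.00014244430555109447 rim 64 [0.59162257 0.2469388 ] 0.00027374581038467125 0.1340185107760093
mouth-wall mm [-0.66148338 -0.16296492]
cm [ 0.08 -0.08  1.49] deg [-0.01 -0.09 -0.  ] |deg| 0.1
wall 606 [0.59246446 0.24960531] 0.00013714871279263906 rim 62 [0.59167201 0.24692181] 0.0003439716085514755 0.13392973127157787
mouth-wall mm [-0.68392346 -0.17785071]
cm [ 0.08 -0.08  1.49] deg [ 0.01 -0.1  -0.  ] |deg| 0.1
0.085 22 0.2174 0.2177
0.09 21 0.2174 0.2178
0.095 24 0.2174 0.2178
0.1 23 0.2173 0.2177
0.105 24 0.2174 0.2179
0.11 24 0.2174 0.2177
0.115 101 0.2175 0.2192
0.13 16 0.2171 0.2176
0.135 33 0.2171 0.2175
0.14 40 0.2168 0.2176
0.145 38 0.217 0.2176
0.15 46 0.217 0.2176
0.155 43 0.217 0.2176
0.16 53 0.217 0.2177
```

play_rows(commands="0.8 0.02 -0.03 0.3 0 0 0;0.8 0.04 -0.06 0.6 0 0 0;0.8 0.06 -0.07 0.9 0 0 0;0.8 0.07 -0.07 1.1 0 0 0;0.8 0.07 -0.07 1.2 0 0 0;0.8 0.07 -0.07 1.2 0 0 0;0.8 0.07 -0.07 1.2 0 0 0;0.8 0.07 -0.07 1.2 0 0 0")

```text
t: 8.7
tool_pos: [0.5933, 0.2506, 0.1732]
tool_rot: [-2.195, 2.195, 0.077]
wrist_force: [-0.4, -0.2, -2.9]
width: 0.742
gripper_force: 30.0
```

play_rows(commands="0.8 0 0 0.05 0 0 0;0.8 0 0 0.1 0 0 0;0.8 0 0 0.1 0 0 0;0.8 0 0 0.1 0 0 0")

```text
t: 9.03
tool_pos: [0.5932, 0.2506, 0.1721]
tool_rot: [-2.195, 2.195, 0.078]
wrist_force: [-0.3, -0.8, -2.3]
width: 0.738
gripper_force: 30.0
```

play_rows(commands="0.8 0 0 0.05 0 0 0;0.8 0 0 0.1 0 0 0;0.8 0 0 0.1 0 0 0;0.8 0 0 0.1 0 0 0")

```text
t: 9.37
tool_pos: [0.5933, 0.2507, 0.1717]
tool_rot: [-2.195, 2.195, 0.077]
wrist_force: [-0.8, -1.3, 0.8]
width: 0.733
gripper_force: 30.0
```

play_rows(commands="0.8 0 0 0.02 0 0 0;0.8 0 0 0.04 0 0 0;0.8 0 0 0.04 0 0 0;0.8 0 0 0.04 0 0 0")

```text
t: 9.7
tool_pos: [0.5934, 0.2507, 0.1717]
tool_rot: [-2.195, 2.194, 0.077]
wrist_force: [-1.7, -1.1, 5.4]
width: 0.734
gripper_force: 30.0
```

```bash
python3 rel.py | egrep "axis|mouth-wall|wall"; python3 -c "
from h import *
print(get_state()['wrist_force'],get_state()['moment'])"
```

```text
axis world side [7.e-04 2.e-03 1.e+00] cap [4.e-04 3.e-04 1.e+00] 0.000138902599568079
wall 695 [0.59250684 0.24959858] 0.00013845325102099847 rim 100 [0.59224175 0.24701468] 0.0002994290333058203 0.13241493209036523
mouth-wall mm [-0.12437751 -0.08269066]
[-2.58332903 -2.31018467  5.01643476] [-0.40417776  0.97069183  0.03479588]
```

play_rows(commands="0.8 0 0 0 0 0 0;0.8 0 0 0 0 0 0;0.8 0 0 0 0 0 0", squeeze=5)

```text
t: 10.0
tool_pos: [0.5935, 0.2508, 0.1715]
tool_rot: [-2.195, 2.194, 0.077]
wrist_force: [-2.2, -0.8, 5.2]
width: 0.749
gripper_force: 5.0
```

play_rows(commands="-0.48 0 0 0 0 0 0;-0.52 0 0 0 0 0 0;-0.56 0 0 0 0 0 0;-0.6 0 0 0 0 0 0;-0.7 0 0 0 0 0 0;-0.8 0 0 0 0 0 0;-0.9 0 0 0 0 0 0;-1 0 0 0 0 0 0;-1 0 0 0 0 0 0;-1 0 0 0 0 0 0")

```text
t: 10.83
tool_pos: [0.5932, 0.2508, 0.1706]
tool_rot: [-2.195, 2.195, 0.078]
wrist_force: [0.1, 0.2, 0.3]
width: 0.992
gripper_force: 0.0
```

```bash
python3 rel.py | egrep "axis|mouth-wall|wall"; python3 -c "
from h import *
s=get_state();print(s['wrist_force'],s['width']);S=T(s)
M=S.copy();M[2,3]+=.12;rel(M)"
```

```text
axis world side [4.0e-04 1.1e-03 1.0e+00] cap [1.e-04 2.e-04 1.e+00] 0.00013953845396375608
wall 704 [0.59248997 0.24961094] 0.00013687618421208983 rim 98 [0.592581  0.2470506] 0.000297702257668016 0.13231714347846002
mouth-wall mm [-0.13599234 -0.07746746]
[ 0.22120983  0.56776347 -0.48993152] 0.9974610757550534
cm [ -0.73   0.12 -11.98] deg [-0.  0. -0.] |deg| 0.0
```

play_rows(commands="-1 -0.06 0.01 -1 0 0 0;-1 -0.18 0.02 -3 0 0 0;-1 -0.3 0.05 -5 0 0 0;-1 -0.42 0.07 -7 0 0 0;-1 -0.55 0.09 -9 0 0 0;-1 -0.73 0.12 -12 0 0 0;-1 -0.9 0.15 -15 0 0 0;-1 -0.9 0.15 -15 0 0 0;-1 -0.9 0.15 -15 0 0 0;-1 -0.9 0.15 -15 0 0 0")

```text
t: 11.72
tool_pos: [0.5928, 0.2506, 0.3212]
tool_rot: [-2.195, 2.195, 0.078]
wrist_force: [0.3, 1.0, -0.7]
width: 1.0
gripper_force: 0.0
```

Run:
```python
from h import *
c=look("scene");x=c["pixels"];cv2.imwrite("pics/end.png",cv2.resize(x[190:310,190:350,::-1],None,fx=4,fy=4,interpolation=2))
```

```text
(no output)
```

View pics/end.png

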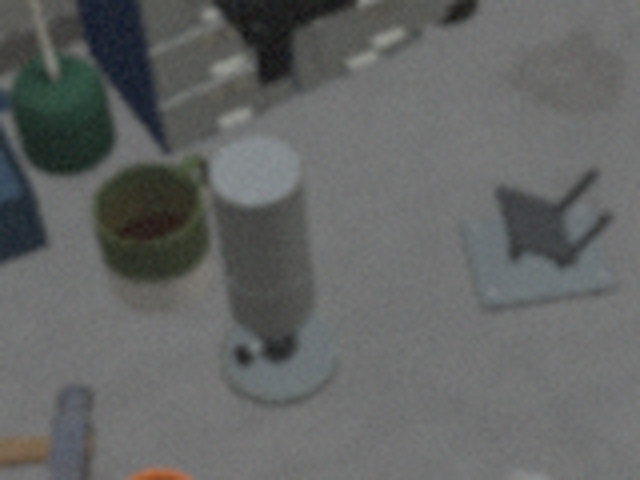

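The beaker stands squarely on the pot (base at (255,172), seam at about (270,290)), and the gripper is clear of it.

```bash
python3 -c "
from plant import *
print(finish_job())"
```

```text
the job is handed in; nothing more can be done
None
```

The wide beaker now closes the pot, mouth down and rim on rim, centred to about 0.2 mm in the last measurement; it was lowered until it rested on the pot before I let go, and the job was handed in at about 12 s.

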